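# Free the unmarked-thread nut beside the fan and park it in its clip

## Task

The orange-handled nut in the chassis well next to the fan has to come off, but nobody knows whether its thread is left- or right-handed: feel gently which way it gives (forced, the handle slips round on its clutch, which must not happen), turn it about a quarter turn until it stops again, and lift it straight out. Stand it on the green mat and let go of it, then take it again by the two ends of its handle and park it in the blue clip, standing fully down between the two cheeks with the handle lengthwise along them. Leave the other nut and everything else on the bench alone.

Things in the scene. Friction and masses are not known exactly. Their poses are not given: they have to be found in the camera images.
- chassis: Fixed aluminium box, 100 (x) x 195 (y) x 94 mm high. Origin: centre of its underside. In its top are two open square wells along y, 90 x 90 mm inside, floors at z = 45 mm, rims at z = 94 mm, walls 5 mm thick. A black 60 mm fan on the -y end face reaches to y = -122.5 mm. In the middle of each well a nut sits on a fixed threaded stub.
- fan_thread (a point): Middle of the floor of the well beside the fan, on the thread axis, chassis y = -47.5 mm; axes as the chassis. Inside this well only a grasp across the nut handle's 16 mm thickness fits, with at most about 35 mm between the pads on the way in: the handle's ends are too near the walls for fingers.
- nut: The nut to take off, beside the fan. Origin: centre of its underside, z up. Dark round body 36 mm across, 18 mm high, open below; on it an orange bar handle 66 (x) x 16 (y) x 28 mm high, z = 18 to 46 mm, its top 3 mm below the well's rim at the start, when it lies along the chassis x axis within 2 degrees. 0.16 to 0.28 kg in all.
- nut_top (a point): Centre of the top of its handle, z = 46 mm in the nut; x along the handle. The coarse quick thread: one way (clockwise or not, changes per start, cannot be seen) it turns easily, without rising, 84 to 88 degrees to a firm stop and there lifts straight off (free from about 76 degrees). The other way it stops firmly after 2 to 6 degrees. Before it is free it can rise only 2 mm.
- nut_handle (a joint): Slip clutch between that nut's body and its handle: angle (rad) by which the handle has turned on the body, 0 at the start. It holds to about 0.6 N m; past that, when the nut is forced against a stop, the handle slips round on the body and stays where it slips to. Slipping more than 0.5 rad in all counts as forcing the nut.
- plain_nut: The other nut, exactly like nut, in the chassis well away from the fan. To be left alone.
- plain_nut_end (a point): Middle of the +x end face of the handle of the other nut.
- mat: Green rest mat, 110 x 110 x 3 mm, fixed. Origin: centre of its underside; top at z = 3 mm. It may lie on either side of the clip.
- clip: Blue fixed parking clip: base 70 (x) x 90 (y) x 8 mm; on it two upright cheeks, each 40 mm long (x), 8 mm thick, 50 mm high, with a 42 mm wide gap between them (y), open at both x ends. Origin: centre of its underside. The cheeks rise 4 mm above a parked nut's handle, so fingers do not fit beside the handle there, only at its two ends.
- clip_seat (a point): Top of the clip's base, midway between the cheeks, 8 mm above clip: where the centre of the nut's underside belongs, its handle along this x axis; the handle ends then overhang the cheeks by 13 mm each.
- bottle: Squat jar with black cap, 52 mm in diameter, 85 mm high, loose bystander. Origin: centre of its underside.
- connector: Black connector, 50 x 30 x 16 mm with a brass tongue on one side, loose bystander. Origin: centre of its underside.
- driver: Screwdriver lying on the bench, loose bystander.
- wrench: Wrench lying on the bench, loose bystander.
- spare_fan: Loose black fan lying flat, 60 x 60 x 25 mm, bystander. Origin: centre of its underside.
- collar: Aluminium ring 64 mm across, 18 mm high, loose bystander. Origin: centre of its underside.
There are look-alikes about, which are no part of the job. What is shaped like the nut but pink or purple is not meant.

How it is judged:
On the way, in this order (a step that is already met when the one before it is completed fails the run):
1. the nut beside the fan is unscrewed and lifted off its thread (z of nut in the frame of chassis above 0.065 m), for 0.1 s.
2. the nut stands upright on the green mat, let go (x of nut in the frame of mat between -0.055 and 0.055 m and y of nut in the frame of mat between -0.055 and 0.055 m and z of nut in the frame of mat below 0.006 m and angle between nut's own z axis and vertical below 0.1 rad and linear speed of nut below 0.02 m/s and contact force between the fingers and nut below 0.05 N), for 0.2 s.
3. the nut stands fully down in the clip, handle along the cheeks (x of nut in the frame of clip_seat between -0.01 and 0.01 m and y of nut in the frame of clip_seat between -0.005 and 0.005 m and z of nut in the frame of clip_seat below 0.004 m and angle between nut's own z axis and vertical below 0.08 rad and angle between the x axis of nut_top and the x axis of clip_seat, either way round below 0.2 rad), for 0.2 s.
At the end, for the whole second after the job is handed in: The nut stands upright (5 deg), at rest and let go, between the cheeks: underside under 4 mm above the clip's base, centre within 10 mm lengthwise and 5 mm crosswise, handle within 11 deg of the cheeks. The other nut has moved under 12 mm (handle end 15), bystanders under 30 mm (all of step 3 and linear speed of nut below 0.02 m/s and angular speed of nut below 0.2 rad/s and contact force between the fingers and nut below 0.05 N and distance of plain_nut from where it was at the start of the episode below 0.012 m and distance of plain_nut_end from where it was at the start of the episode below 0.015 m and distance of each of bottle, connector, driver, wrench, spare_fan, collar from where it was at the start of the episode below 0.03 m); the robot touches nothing.
It fails at once if the nut is forced: its handle has slipped round by more than 0.5 rad (value of joint nut_handle above 0.5 rad or value of joint nut_handle below -0.5 rad).
It fails at once if the other nut is moved or turned (distance of plain_nut from where it was at the start of the episode above 0.012 m or distance of plain_nut_end from where it was at the start of the episode above 0.015 m).
It fails at once if a bystander is pushed more than 30 mm (distance of any of bottle, connector, driver, wrench, spare_fan, collar from where it was at the start of the episode above 0.03 m).
It also fails if it takes over 69 s, if anything falls off the work surface, if the arm or the gripper's body presses on something with over 40 N, if the wrist force passes 120 N, or if a joint passes its speed limit or range.

## Robot

A 6-joint arm with a two-finger parallel gripper is mounted at the origin on the work surface. World frame = base frame: x ahead of the robot, y to its left, z up, the work surface at z = 0. Lengths are in m, angles in rad, forces in N, time in s.
With the tool pointing down it reaches from about 0.25 to 0.8 m from the base axis. Payload 8.5 kg.
Tool frame: the origin (TCP) lies midway between the tips of the shut fingers; the grasp point (between the pads) lies 19 mm behind it (robot.pinch_z is the distance from the TCP to the grasp point, in m); z points along the fingers, y is the line along which they close (so a half turn about z gives the same grasp; the last joint's range is limited). The gripper opens to 85 mm and grips with 20 to 120 N. Pads are 22 mm wide; open, the fingers measure 114 mm over their backs; the gripper's body (76 mm by 85 mm) begins 54 mm behind the grasp point. The pads swing forward as they close: fully open they stand 13 mm farther back than shut.
Start: joints at [1.343, 0.238, -0.013, 1.319, 0, 1.571], TCP at [0.119, 0.511, 0.205] pointing down, gripper open.
Joint ranges: [-2.66, 2.66], [-1.03, 1.9], [-1.14, 1.46], [-1.82, 2.27], [-1.45, 1.34], [-3.14, 3.14]. Speed limits (rad/s): [2.22, 2.22, 2.79, 3.14, 3.14, 3.14].

## Interface

Orientations are given as [roll, pitch, yaw] about the fixed x, y, z axes, in that order (R = Rz(yaw) Ry(pitch) Rx(roll)).
In Python, from cell import robot gives the robot as it stands. The module is installed in compiled form; this text tells all that it offers.
- The arm moves only by the tool play_rows, never from a script. Its argument "deltas" is a list that holds one entry, the list of rows, each a list of 5 numbers: the shift along the world's x, y, z in cm, then the turn about the world's z in rad, then the closure, from 0 (fully open) to 1 (shut). A call has 1 to 5 rows; each row is the pose to reach, as a shift and turn from the pose commanded when the call began; what a row does not reach only later rows make up. A row lasts 1/10 s, in which the tool goes at most 50 mm and 8.59 degrees, less where a joint would pass 70% of its speed; a pose out of reach is approached as far as the arm can. A call with a gripper value outside its range is refused whole. The fingers move at their own pace and stop on an object; the grip force is fixed at half the most. Time passes only in rows, so rows that repeat a pose let the fingers close. It gives the time, the measured TCP pose, the force, the opening and the grip force at its end, in the units of the state.
- robot.state(): the state, without advancing time (a new reading comes with each control period).
- robot.capture(name): name is "side" or "top"; returns the picture (480x640x3 uint8, red, green, blue); there is no depth.
- robot.camera_params(name): a dict with "mtx" (3x3 intrinsics, pixels), "camera_from_world" (4x4, takes a point from world to camera coordinates). Camera axes: x right, y down, z forward; pixel columns grow to the right and rows downward; lengths in m; the calibration is good to about 2 mm. A picture is of the moment at which its call begins. camera_params takes no time and is no camera call.
- robot.sign_off(): hands the job in; it is judged then, once.
The state is a dict: "time_s": time; "q": joint angles; "joint_velocities": joint speeds; "joint_torque": joint torques, N m; "position": TCP position; "tcp_rot": TCP orientation; "contact_force": force on the tool from outside, world axes, zero at the start; "ft_torque": the same for the moment, N m; "gripper_width": opening from 0.0 (shut) to 1.0 (fully open); "finger_force": force on a finger pad.
Only numpy, scipy, OpenCV 4.12 (cv2) and the standard library are available. Lean on these libraries where they do the work, as an engineer would, in place of code of your own. Each camera call takes 0.05 s, during which the arm holds its last target. There are 200 camera calls.

## Working session

There is one attempt and no reset: what is moved stays moved. The work goes in short steps, Python scripts to look and compute and a tool call to move; the robot and the scene stay as the last step left them, time stands still between calls to the robot, and variables do not carry over. Pictures are saved under pics/ and viewed, at most 10 in all, crops included, and the job is handed in when it is done.

Besides the shell and the picture viewer there is one more tool, called after "Call:" by a JSON object that holds its "method" and its "body", one argument or row to a line. play_rows: Moves the arm, as the interface text tells. Its arguments: {"type":"object","properties":{"deltas":{"type":"array","items":{"type":"array","items":{"type":"array","items":{"type":"number"}}}}},"required":["deltas"]}

```bash
mkdir -p pics; python3 - <<'E'
from cell import robot
import cv2,numpy as np
for n in("side","top"):
    cv2.imwrite(f"pics/{n}0.png",robot.capture(n)[:,:,::-1])
    p=robot.camera_params(n);print(n,np.round(p["mtx"],1).tolist(),np.round(p["camera_from_world"],3).tolist())
s=robot.state();print(s);print(robot.pinch_z)
E
```

```text
side [[454.3, 0.0, 318.1], [0.0, 454.3, 239.2], [0.0, 0.0, 1.0]] [[-0.997, -0.083, -0.003, 0.545], [-0.058, 0.719, -0.693, 0.065], [0.06, -0.69, -0.721, 0.996], [0.0, 0.0, 0.0, 1.0]]
top [[532.5, 0.0, 317.1], [0.0, 532.5, 249.7], [0.0, 0.0, 1.0]] [[-0.013, -1.0, 0.015, 0.022], [-0.993, 0.011, -0.119, 0.544], [0.119, -0.017, -0.993, 1.116], [0.0, 0.0, 0.0, 1.0]]
{'time_s': 0.1, 'q': array([ 1.34299640e+00,  2.38722983e-01, -1.41904888e-02,  1.31920245e+00,
       -1.13280426e-05,  1.57081690e+00]), 'joint_velocities': array([ 0.0010555 , -0.00128462,  0.00231693, -0.00059309,  0.00131698,
        0.00024387]), 'joint_torque': array([ 1.62904013e-03, -5.39721715e+01,  3.46998560e+01,  1.33945257e-02,
        9.81160429e-05,  1.62492944e-05]), 'position': array([0.11847195, 0.51102624, 0.20433279]), 'tcp_rot': array([-3.14027306e+00,  1.13551756e-05,  2.91377218e+00]), 'contact_force': array([ 0.06138961, -0.51336061, -0.24085198]), 'ft_torque': array([ 0.03153513,  0.01976937, -0.00748658]), 'finger_force': 0.0, 'gripper_width': 0.9995609158128295}
0.0187
```

View pics/side0.png

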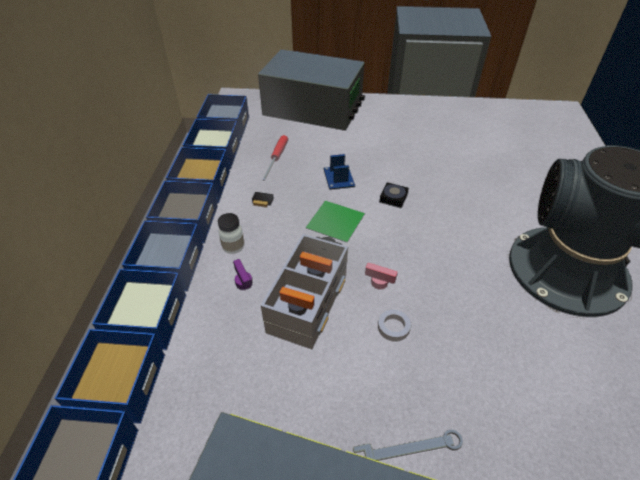

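View pics/top0.png

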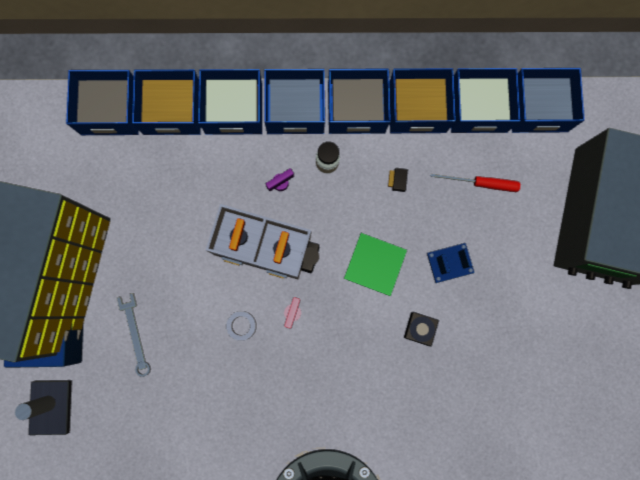

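Side picture: the chassis fan is at (328,238). The two orange nuts are at (316,262), beside the fan, and (296,298), away from it. In the top picture the fan is at (310,257), with the nuts at (282,247) and (237,235). Things that could be mistaken for the target, by top pixel: the plain orange nut (237,235), the pink one (292,312) and the purple one (280,180). I choose (282,247), the orange one nearest the fan. The clip is at top (451,263) and the mat at (376,264).

```bash
cat > h.py <<'E'
from cell import robot
import cv2,numpy as np
P={n:robot.camera_params(n) for n in("side","top")}
def proj(n,X):
    p=P[n];T=p["camera_from_world"];c=T[:3,:3]@np.asarray(X,float)+T[:3,3];k=p["mtx"]@c;return k[:2]/k[2]
def ray(n,uv):
    p=P[n];T=p["camera_from_world"];R=T[:3,:3]
    return -R.T@T[:3,3], R.T@np.linalg.inv(p["mtx"])@np.array([*uv,1.])
def onz(n,uv,z):
    o,d=ray(n,uv);return o+d*(z-o[2])/d[2]
def tri(a,b):
    M=[p["mtx"]@p["camera_from_world"][:3] for p in(P["side"],P["top"])]
    X=cv2.triangulatePoints(M[0],M[1],np.array(a,float).reshape(2,1),np.array(b,float).reshape(2,1)).ravel();return X[:3]/X[3]
def blobs(im,lo,hi,amin=40):
    h=cv2.cvtColor(im,cv2.COLOR_RGB2HSV);m=cv2.inRange(h,np.array(lo),np.array(hi))
    c,_=cv2.findContours(m,cv2.RETR_EXTERNAL,cv2.CHAIN_APPROX_NONE)
    return m,[x for x in c if cv2.contourArea(x)>amin]
E
python3 - <<'E'
from h import *
S=cv2.imread("pics/side0.png");T=cv2.imread("pics/top0.png")
for n,im in(("side",S),("top",T)):
    im=im[:,:,::-1].copy()
    for nm,lo,hi in(("orange",(5,150,120),(14,255,255)),("green",(50,120,60),(75,255,255)),("blue",(105,120,50),(125,255,255))):
        for c in blobs(im,lo,hi)[1]:
            r=cv2.minAreaRect(c)
            if 200<r[0][0]<500 and 140<r[0][1]<340: print(n,nm,np.round(r[0],1),np.round(r[1],1),round(r[2],1),cv2.contourArea(c), np.round(cv2.boxPoints(r)).tolist())
a=cv2.resize(S[225:345,255:355],None,fx=4,fy=4,interpolation=cv2.INTER_CUBIC)
b=cv2.resize(T[200:280,205:325],None,fx=3.3,fy=3.3,interpolation=cv2.INTER_CUBIC)
c=cv2.resize(S[145:195,310:370],None,fx=6.6,fy=6.6*.65,interpolation=cv2.INTER_CUBIC)
W=np.zeros((500,800,3),np.uint8);W[:480,:400]=a;W[:264,400:796]=b;W[270:270+c.shape[0],400:400+c.shape[1]]=c
cv2.imwrite("pics/crop1.png",W)
E
```

```text
side orange [296.5 294.4] [34.2  6.7] 16.7 191.0 [[279.0, 293.0], [281.0, 286.0], [314.0, 296.0], [312.0, 302.0]]
side orange [315.2 258.5] [31.   5.9] 16.4 148.5 [[299.0, 257.0], [301.0, 251.0], [331.0, 260.0], [329.0, 266.0]]
side green [338.7 218.6] [39.4 30.9] 26.6 675.0 [[314.0, 224.0], [328.0, 196.0], [363.0, 214.0], [349.0, 241.0]]
side blue [338.6 176.7] [23.  24.5] 76.0 217.0 [[324.0, 169.0], [348.0, 163.0], [353.0, 185.0], [329.0, 191.0]]
side blue [200.1 179.3] [ 63.1 157.9] 26.6 2854.0 [[137.0, 236.0], [207.0, 95.0], [264.0, 123.0], [193.0, 264.0]]
top green [375.1 264. ] [49.  48.6] 20.6 2283.0 [[344.0, 278.0], [361.0, 233.0], [407.0, 250.0], [390.0, 295.0]]
top blue [450.2 262.6] [30.7 40.1] 75.3 1116.5 [[427.0, 253.0], [466.0, 243.0], [473.0, 272.0], [435.0, 282.0]]
```

View pics/crop1.png

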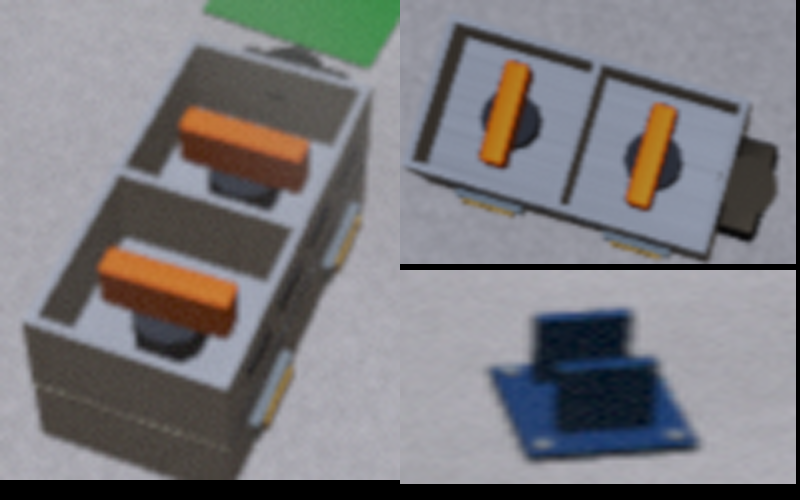

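The crop confirms it. The nut nearer the fan sits in the far well in the side view and the right-hand well in the top view, and its handle lies across the chassis. The clip's cheeks run along its short side.

```bash
python3 - <<'E'
from h import *
S=cv2.imread("pics/side0.png")[:,:,::-1].copy();T=cv2.imread("pics/top0.png")[:,:,::-1].copy()
def ax(n,r,z):
    b=cv2.boxPoints(r);e=[onz(n,p,z) for p in b]
    s=[(e[(i+1)%4]-e[i])[:2] for i in range(4)]
    return [(round(float(np.hypot(*v)),4),round(float(np.degrees(np.arctan2(v[1],v[0]))%180),1)) for v in s[:2]]
t=[cv2.minAreaRect(c) for c in blobs(T,(8,150,150),(20,255,255))[1]]
t=[r for r in t if 200<r[0][0]<320 and 200<r[0][1]<300]
for r in t: print("top",np.round(r[0],1),np.round(r[1],1),onz("top",r[0],.091).round(4),ax("top",r,.091))
ms=blobs(S,(5,150,120),(14,255,255))[1]
for c in ms:
    r=cv2.minAreaRect(c); 
    if not 260<r[0][0]<350: continue
    for q in t:
        X=tri(r[0],q[0]);print("tri",np.round(r[0]),X.round(4),"side91",onz("side",r[0],.091).round(4),(proj("side",X)-r[0]).round(1),ax("side",r,.091))
g=cv2.minAreaRect(max(blobs(T,(50,120,60),(75,255,255))[1],key=cv2.contourArea));gs=cv2.minAreaRect([c for c in blobs(S,(50,120,60),(75,255,255))[1]][0])
print("mat",onz("top",g[0],.003).round(4),onz("side",gs[0],.003).round(4),tri(gs[0],g[0]).round(4),ax("top",g,.003))
# clip base corners
c=[cv2.minAreaRect(c) for c in blobs(T,(105,120,50),(125,255,255))[1]];c=[r for r in c if 430<r[0][0]<470 and 240<r[0][1]<290][0]
print("clip",onz("top",c[0],.008).round(4),ax("top",c,.008),np.round(cv2.boxPoints(c),1).tolist())
# dark cheek tops in top view
h=cv2.cvtColor(T,cv2.COLOR_RGB2HSV)
m=((h[...,2]<75)).astype(np.uint8);m[:240]=0;m[290:]=0;m[:,:425]=0;m[:,478:]=0
cc,_=cv2.findContours(m,cv2.RETR_EXTERNAL,cv2.CHAIN_APPROX_NONE)
for x in cc:
    if cv2.contourArea(x)>10:print("cheek",cv2.minAreaRect(x))
b=cv2.resize(T[235:290,420:480],None,fx=9,fy=9,interpolation=cv2.INTER_CUBIC)[:,:,::-1]
cv2.imwrite("pics/clip.png",b)
E
```

```text
top [280.5 246.5] [ 6.5 30.4] [0.5448 0.0907 0.091 ] [(0.0624, 163.6), (0.0134, 73.0)]
top [236.  233.8] [ 6.5 30.6] [0.5721 0.1816 0.091 ] [(0.0631, 164.5), (0.0133, 73.3)]
tri [297. 294.] [ 0.5712  0.0971 -0.0294] side91 [0.5714 0.185  0.091 ] [6.8 1. ] [(0.0152, 84.5), (0.0656, 164.3)]
tri [297. 294.] [0.5723 0.1821 0.0872] side91 [0.5714 0.185  0.091 ] [-0.2 -0. ] [(0.0152, 84.5), (0.0656, 164.3)]
tri [315. 258.] [0.5453 0.0909 0.087 ] side91 [0.5449 0.0945 0.091 ] [-0. -0.] [(0.0154, 83.9), (0.0638, 163.1)]
tri [315. 258.] [0.5497 0.17   0.1797] side91 [0.5449 0.0945 0.091 ] [-7.  -1.5] [(0.0154, 83.9), (0.0638, 163.1)]
mat [ 0.5148 -0.1132  0.003 ] [ 0.5066 -0.1159  0.003 ] [ 0.5111 -0.1124  0.0071] [(0.1083, 158.4), (0.1086, 68.6)]
clip [ 0.5155 -0.2785  0.008 ] [(0.0896, 104.0), (0.0676, 12.1)] [[426.8999938964844, 252.8000030517578], [465.6000061035156, 242.60000610351562], [473.3999938964844, 272.29998779296875], [434.70001220703125, 282.5]]
cheek ((441.050048828125, 264.6499938964844), (18.973661422729492, 6.640782356262207), 71.56504821777344)
cheek ((463.133056640625, 258.610107421875), (19.06074333190918, 7.375263214111328), 73.3007583618164)
```

View pics/clip.png

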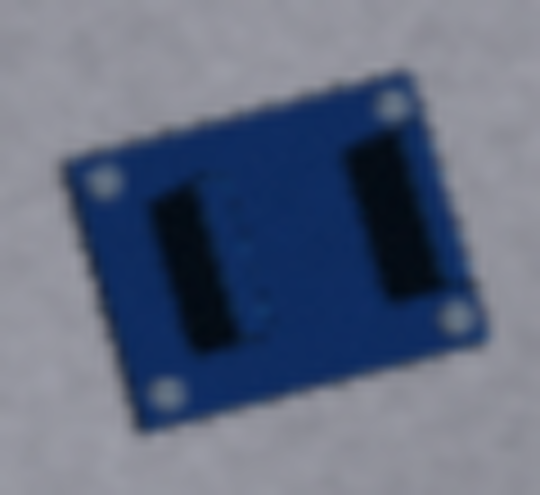

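Call:
{"method": "play_rows", "body": {
  "deltas": [
    [[3.5, -3.5, 0, -0.03, 0.3], [7, -7, 0, -0.06, 0.6], [10.5, -10.5, 0, -0.06, 0.6], [14, -14, 0, -0.06, 0.6], [17.5, -17.5, 0, -0.06, 0.6]]
  ]
}}

```text
time_s: 0.6
position: [0.2944, 0.3348, 0.2048]
tcp_rot: [-3.141, -0.0, 2.854]
contact_force: [0.0, 0.4, 0.5]
gripper_width: 0.398
finger_force: 0.0
```

Call:
{"method": "play_rows", "body": {
  "deltas": [
    [[3.5, -3.5, 0, 0, 0.6], [7, -7, 0, 0, 0.6], [10.5, -10.5, 0, 0, 0.6], [14, -14, 0, 0, 0.6], [17.5, -17.5, 0, 0, 0.6]]
  ]
}}

```text
time_s: 1.1
position: [0.4696, 0.1595, 0.2048]
tcp_rot: [-3.142, -0.0, 2.854]
contact_force: [0.1, 1.6, -0.6]
gripper_width: 0.401
finger_force: 0.0
```

Call:
{"method": "play_rows", "body": {
  "deltas": [
    [[3.5, -3.3, 0, 0, 0.6], [7, -6.6, 0, 0, 0.6], [7.5, -6.9, -3, 0, 0.6], [7.5, -6.9, -5.5, 0, 0.6], [7.5, -6.9, -5.5, 0, 0.6]]
  ]
}}

```text
time_s: 1.6
position: [0.5415, 0.0914, 0.1464]
tcp_rot: [-3.139, -0.006, 2.853]
contact_force: [-0.2, -0.4, -0.6]
gripper_width: 0.402
finger_force: 0.0
```

```bash
python3 - <<'E'
from h import *
S=robot.capture("side")[:,:,::-1];T=robot.capture("top")[:,:,::-1]
s=robot.state();print(s["position"],s["q"].round(3),s["tcp_rot"])
a=cv2.resize(S[190:320,245:375],None,fx=3.1,fy=3.1,interpolation=cv2.INTER_CUBIC)
b=cv2.resize(T[185:315,205:335],None,fx=3.05,fy=3.1,interpolation=cv2.INTER_CUBIC)
cv2.imwrite("pics/near.png",np.hstack([a,b]))
E
```

```text
[0.54312659 0.09238504 0.14999539] [ 0.169  0.307 -0.06   1.205 -0.     0.456] [-3.14093215e+00 -1.11187020e-03  2.85386036e+00]
```

View pics/near.png

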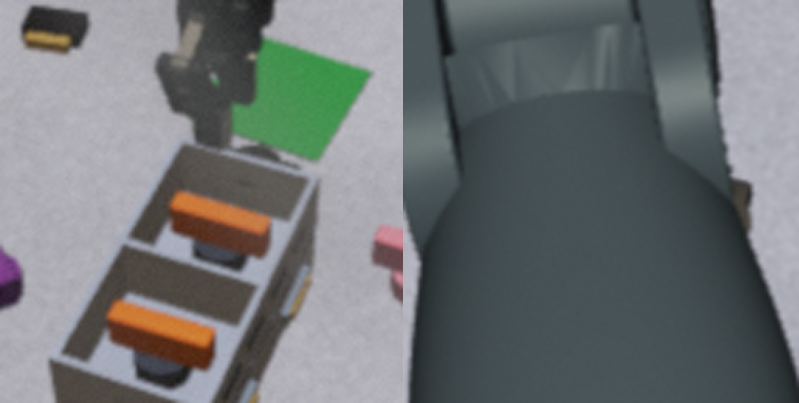

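Close view: the fingers, tips near side pixel (313,235), hang over the far well with the handle below them at about (316,260). The top view is covered by the arm. I'll go down.

Call:
{"method": "play_rows", "body": {
  "deltas": [
    [[0, 0, -1.5, 0, 0.6], [0, 0, -3, 0, 0.6], [0, 0, -4.5, 0, 0.6], [0, 0, -5.5, 0, 0.6], [0, 0, -5.5, 0, 0.6]]
  ]
}}

```text
time_s: 2.2
position: [0.5432, 0.0927, 0.0949]
tcp_rot: [-3.141, -0.0, 2.854]
contact_force: [-0.2, -0.5, 0.1]
gripper_width: 0.402
finger_force: 0.0
```

```bash
python3 - <<'E'
from h import *
s=robot.state();print(s["position"],s["contact_force"],s["tcp_rot"])
S=robot.capture("side")[:,:,::-1]
cv2.imwrite("pics/near2.png",cv2.resize(S[205:305,265:365],None,fx=5,fy=5,interpolation=cv2.INTER_CUBIC))
E
```

```text
[0.54322824 0.09274284 0.09488518] [-0.18636023 -0.54031429  0.06442313] [-3.14129370e+00 -4.50861446e-04  2.85447463e+00]
```

View pics/near2.png

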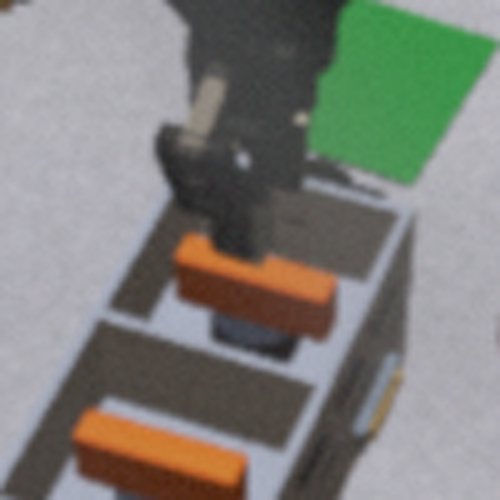

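The near finger's tip is at side (313,257), over the handle. I'll check it against the projection.

```bash
python3 - <<'E'
from h import *
d=np.array([.284,.959,0])
for z in(.091,.097,.103):
  for s in(-.024,-.017,.017,.024,.031): print(z,s,proj("side",np.array([.5432,.0927,z])+s*d).round(1))
print(proj("side",(.545,.091,.091)))
E
```

```text
0.091 -0.024 [320.5 249.5]
0.091 -0.017 [319.2 251.9]
0.091 0.017 [312.9 263.9]
0.091 0.024 [311.6 266.5]
0.091 0.031 [310.2 269. ]
0.097 -0.024 [320.5 247.5]
0.097 -0.017 [319.2 249.9]
0.097 0.017 [312.9 261.9]
0.097 0.024 [311.5 264.5]
0.097 0.031 [310.2 267. ]
0.103 -0.024 [320.5 245.4]
0.103 -0.017 [319.2 247.8]
0.103 0.017 [312.9 259.9]
0.103 0.024 [311.5 262.4]
0.103 0.031 [310.1 265. ]
[315.26611443 257.14017271]
```

```bash
python3 - <<'E'
from h import *
S=robot.capture("side").astype(int);A=cv2.imread("pics/side0.png")[:,:,::-1].astype(int)
d=np.abs(S-A).max(2)
for u in range(297,332):
    r=np.where(d[235:300,u]>30)[0]+235
    print(u,r.min() if len(r) else None,r.max() if len(r) else None,end="; ")
print()
for v in range(248,268): print(v,S[v,308:322].sum(1)//3)
E
```

```text
297 235 239; 298 235 241; 299 235 243; 300 235 243; 301 235 245; 302 235 245; 303 235 246; 304 235 246; 305 235 246; 306 235 247; 307 235 254; 308 235 255; 309 235 256; 310 235 256; 311 235 256; 312 235 256; 313 235 257; 314 235 257; 315 235 257; 316 235 257; 317 235 256; 318 235 240; 319 235 241; 320 235 241; 321 235 241; 322 235 241; 323 235 241; 324 235 241; 325 235 241; 326 None None; 327 None None; 328 None None; 329 None None; 330 None None; 331 None None; 
248 [45 51 46 48 50 51 50 61 76 75 77 77 83 80]
249 [44 41 48 45 48 50 52 62 77 77 74 81 82 82]
250 [46 43 49 46 49 49 51 62 73 77 73 80 86 85]
251 [43 43 49 49 45 46 53 64 74 73 75 80 81 86]
252 [44 43 47 46 44 49 47 59 74 73 74 77 84 84]
253 [44 43 44 46 40 45 48 62 70 71 71 78 84 81]
254 [54 50 48 44 47 48 47 62 70 76 77 82 81 85]
255 [88 69 63 52 52 47 50 60 72 77 93 98 88 86]
256 [121 105  98  86  76  65  61  64  77  93 118 122 113 103]
257 [126 125 125 123 111 103  96  94  98 115 127 130 127 123]
258 [118 125 125 129 128 127 121 124 121 126 128 128 129 131]
259 [ 95 107 106 116 122 125 129 133 126 131 130 128 131 128]
260 [ 62  71  81  87 103 108 114 121 124 127 127 130 131 131]
261 [ 54  57  61  60  70  75  89 101 107 111 116 125 126 126]
262 [ 60  55  58  58  59  59  60  66  76  85  95 105 110 116]
263 [59 55 56 58 54 59 60 64 60 62 69 69 81 92]
264 [57 54 54 56 56 59 58 57 58 60 63 64 63 67]
265 [54 47 53 57 57 56 54 55 61 62 63 64 65 64]
266 [56 56 54 52 53 59 60 57 56 62 59 62 63 64]
267 [65 64 59 58 57 58 59 55 59 59 60 60 61 63]
```

Call:
{"method": "play_rows", "body": {
  "deltas": [
    [[0.1, -0.1, -0.5, 0, 0.6], [0.1, -0.1, -1, 0, 0.6], [0.1, -0.1, -1, 0, 0.6]]
  ]
}}

```text
time_s: 2.6
position: [0.5443, 0.0913, 0.0844]
tcp_rot: [-3.141, -0.001, 2.854]
contact_force: [0.1, 0.5, -0.5]
gripper_width: 0.395
finger_force: 0.0
```

Call:
{"method": "play_rows", "body": {
  "deltas": [
    [[0, 0, -0.5, 0, 0.6], [0, 0, -1, 0, 0.6], [0, 0, -1, 0, 0.6]]
  ]
}}

```text
time_s: 2.9
position: [0.544, 0.0913, 0.074]
tcp_rot: [-3.141, -0.001, 2.854]
contact_force: [-0.8, 0.2, -0.3]
gripper_width: 0.4
finger_force: 0.0
```

```bash
python3 - <<'E'
from h import *
S=robot.capture("side").astype(int);A=cv2.imread("pics/side0.png")[:,:,::-1].astype(int)
d=np.abs(S-A).max(2);print(robot.state()["position"],robot.state()["contact_force"])
for u in range(297,332):
    r=np.where(d[235:300,u]>30)[0]+235
    print(u,r.max() if len(r) else None,end="; ")
cv2.imwrite("pics/near3.png",cv2.resize(S[205:305,265:365,::-1].astype(np.uint8),None,fx=5,fy=5,interpolation=cv2.INTER_CUBIC))
E
```

```text
[0.54419454 0.091351   0.0743867 ] [ 0.371138   -0.51666685  0.5669717 ]
297 246; 298 246; 299 249; 300 253; 301 254; 302 254; 303 254; 304 255; 305 255; 306 256; 307 260; 308 261; 309 261; 310 262; 311 262; 312 262; 313 263; 314 263; 315 262; 316 262; 317 262; 318 261; 319 247; 320 248; 321 246; 322 247; 323 243; 324 242; 325 242; 326 None; 327 None; 328 None; 329 None; 330 None; 331 None;
```

View pics/near3.png

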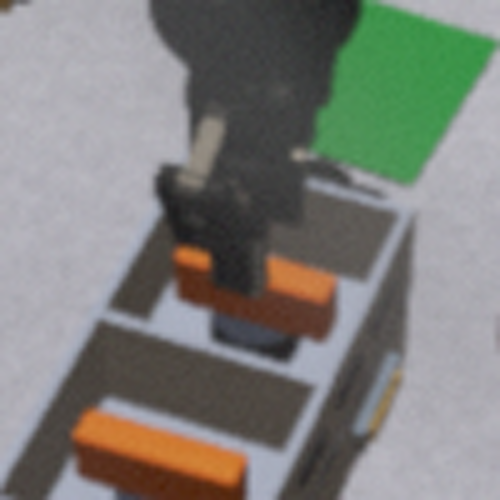

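The near finger now hangs in front of the handle, tip at side (313,263), covering about the upper half of its face. A little lower, then grip.

Call:
{"method": "play_rows", "body": {
  "deltas": [
    [[0, 0, -0.4, 0, 0.6], [0, 0, -0.7, 0, 0.6], [0, 0, -0.7, 0, 0.6]]
  ]
}}

```text
time_s: 3.25
position: [0.5442, 0.0914, 0.0674]
tcp_rot: [-3.141, -0.001, 2.854]
contact_force: [-0.7, -0.2, -0.3]
gripper_width: 0.405
finger_force: 0.0
```

Call:
{"method": "play_rows", "body": {
  "deltas": [
    [[0, 0, 0, 0, 1], [0, 0, 0, 0, 1], [0, 0, 0, 0, 1], [0, 0, 0, 0, 1], [0, 0, 0, 0, 1]]
  ]
}}

```text
time_s: 3.75
position: [0.5446, 0.0914, 0.068]
tcp_rot: [-3.142, 0.0, 2.854]
contact_force: [0.4, -0.2, -0.0]
gripper_width: 0.002
finger_force: 0.0
```

```bash
python3 - <<'E'
from cell import robot
s=robot.state()
for k in("position","tcp_rot","contact_force","ft_torque","gripper_width","finger_force"):print(k,s[k])
E
```

```text
position [0.54458962 0.09138134 0.0679591 ]
tcp_rot [-3.14151979e+00  1.32270762e-04  2.85375889e+00]
contact_force [ 0.38177898 -0.19889751 -0.0141024 ]
ft_torque [-0.03088498 -0.01825591 -0.03122928]
gripper_width 0.0018616377134669788
finger_force 0.0
```

The fingers shut on nothing, so they are above the handle: the tips stand higher than the reported TCP height suggests. I'll look.

```bash
python3 - <<'E'
from h import *
S=robot.capture("side").astype(int);A=cv2.imread("pics/side0.png")[:,:,::-1].astype(int)
d=np.abs(S-A).max(2)
for u in range(297,332):
    r=np.where(d[235:300,u]>30)[0]+235
    print(u,r.max() if len(r) else None,end="; ")
for z in(.068,.08,.09,.1):print(z,proj("side",(.5446,.0914,z)).round(1))
cv2.imwrite("pics/near4.png",cv2.resize(S[205:305,265:365,::-1].astype(np.uint8),None,fx=5,fy=5,interpolation=cv2.INTER_CUBIC))
E
```

```text
297 246; 298 247; 299 247; 300 247; 301 None; 302 244; 303 245; 304 245; 305 249; 306 249; 307 250; 308 250; 309 250; 310 257; 311 258; 312 259; 313 259; 314 259; 315 260; 316 260; 317 260; 318 260; 319 260; 320 259; 321 258; 322 241; 323 241; 324 241; 325 None; 326 None; 327 None; 328 None; 329 None; 330 None; 331 None; 0.068 [315.5 264.9]
0.08 [315.5 261. ]
0.09 [315.5 257.6]
0.1 [315.4 254.3]
```

View pics/near4.png

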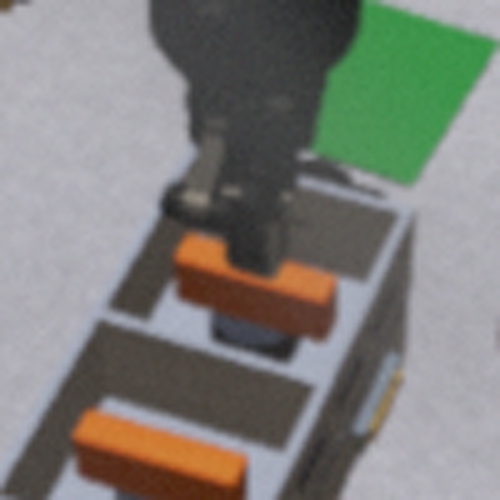

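Shut, the tip shows at side row 260 and covers the handle's top face. That puts it near z ≈ 0.095, while the state reports a TCP of 0.068, so the height reading or tool length is off by about 27 mm. I'll find the true tip height with a gentle touch on the handle top.

Call:
{"method": "play_rows", "body": {
  "deltas": [
    [[0, 0, -0.1, 0, 1], [0, 0, -0.2, 0, 1], [0, 0, -0.2, 0, 1]]
  ]
}}

```text
time_s: 4.1
position: [0.5444, 0.0914, 0.0657]
tcp_rot: [-3.141, -0.0, 2.854]
contact_force: [-0.6, 0.5, -0.0]
gripper_width: -0.001
finger_force: 0.0
```

Call:
{"method": "play_rows", "body": {
  "deltas": [
    [[0, 0, -0.1, 0, 1], [0, 0, -0.1, 0, 1]]
  ]
}}

```text
time_s: 4.3
position: [0.5445, 0.0914, 0.0648]
tcp_rot: [-3.141, -0.0, 2.854]
contact_force: [-0.6, -1.0, 0.2]
gripper_width: -0.0
finger_force: 0.0
```

Call:
{"method": "play_rows", "body": {
  "deltas": [
    [[0, 0, -0.1, 0, 1], [0, 0, -0.1, 0, 1]]
  ]
}}

```text
time_s: 4.5
position: [0.5447, 0.0914, 0.0646]
tcp_rot: [3.141, 0.001, 2.854]
contact_force: [-1.4, -0.3, 7.9]
gripper_width: 0.003
finger_force: 3.8
```

Contact is at reported z 0.0647, where the true height is 0.091, so true tip height = reported + 26 mm. Back up, open, and straddle the handle at the right depth.

Call:
{"method": "play_rows", "body": {
  "deltas": [
    [[0, 0, 1, 0, 1], [0, 0, 1.5, 0, 0.58], [0, 0, 1.5, 0, 0.58], [0, 0, 1.5, 0, 0.58], [0, 0, 1.5, 0, 0.58]]
  ]
}}

```text
time_s: 5.0
position: [0.5444, 0.0914, 0.0787]
tcp_rot: [-3.141, -0.0, 2.854]
contact_force: [0.3, -0.9, -0.1]
gripper_width: 0.423
finger_force: 0.0
```

Call:
{"method": "play_rows", "body": {
  "deltas": [
    [[0, 0, -0.5, 0, 0.58], [0, 0, -1, 0, 0.58], [0, 0, -1.5, 0, 0.58], [0, 0, -2, 0, 0.58], [0, 0, -2, 0, 0.58]]
  ]
}}

```text
time_s: 5.5
position: [0.5439, 0.0913, 0.0579]
tcp_rot: [-3.141, -0.001, 2.854]
contact_force: [-0.8, -0.1, 0.5]
gripper_width: 0.422
finger_force: 0.0
```

Call:
{"method": "play_rows", "body": {
  "deltas": [
    [[0, 0, -0.5, 0, 0.58], [0, 0, -1, 0, 0.58], [0, 0, -1.2, 0, 0.58], [0, 0, -1.2, 0, 0.58]]
  ]
}}

```text
time_s: 5.9
position: [0.5443, 0.0914, 0.0465]
tcp_rot: [-3.141, -0.001, 2.854]
contact_force: [-0.0, -0.5, -0.6]
gripper_width: 0.42
finger_force: 0.0
```

Call:
{"method": "play_rows", "body": {
  "deltas": [
    [[0, 0, -0.3, 0, 0.58], [0, 0, -0.4, 0, 0.58], [0, 0, -0.4, 0, 0.58]]
  ]
}}

```text
time_s: 6.2
position: [0.5445, 0.0914, 0.0428]
tcp_rot: [-3.141, -0.0, 2.854]
contact_force: [-0.8, 1.3, -0.3]
gripper_width: 0.42
finger_force: 0.0
```

Call:
{"method": "play_rows", "body": {
  "deltas": [
    [[0, 0, 0, 0, 1], [0, 0, 0, 0, 1], [0, 0, 0, 0, 1], [0, 0, 0, 0, 1], [0, 0, 0, 0, 1]]
  ]
}}

```text
time_s: 6.7
position: [0.5445, 0.091, 0.0431]
tcp_rot: [-3.141, 0.0, 2.853]
contact_force: [-2.6, -5.3, 5.3]
gripper_width: 0.169
finger_force: 60.6
```

```bash
cat > st.py <<'E'
from cell import robot
s=robot.state()
for k in("time_s","position","tcp_rot","contact_force","ft_torque","gripper_width","finger_force"):print(k,s[k])
print("q",s["q"].round(3), "tau6",s["joint_torque"][5])
E
python3 st.py
```

```text
time_s 6.7
position [0.54447715 0.09095378 0.04306151]
tcp_rot [-3.14080702e+00  2.58994006e-04  2.85346075e+00]
contact_force [-2.58262466 -5.27717208  5.30087189]
ft_torque [-1.1393192   0.35598178 -0.0837841 ]
gripper_width 0.1694593225567376
finger_force 60.628514885902405
q [ 0.166  0.386 -0.236  0.949 -0.001  0.454] tau6 -0.03504462190903723
```

Gripped: width 0.169 and pad force 61 N. Now a gentle feel of +0.06, then +0.12 rad.

Call:
{"method": "play_rows", "body": {
  "deltas": [
    [[0, -0.04, 0, 0.02, 1], [0, -0.04, 0, 0.04, 1], [0, -0.04, 0, 0.06, 1]]
  ]
}}

```text
time_s: 7.0
position: [0.5446, 0.0904, 0.043]
tcp_rot: [-3.14, 0.0, 2.915]
contact_force: [-2.2, -7.2, 5.0]
gripper_width: 0.168
finger_force: 60.8
```

```bash
python3 st.py
```

```text
time_s 7.0
position [0.54460133 0.09041894 0.04304852]
tcp_rot [-3.14049809e+00  4.74797324e-04  2.91506474e+00]
contact_force [-2.21670446 -7.21240046  5.04228219]
ft_torque [-1.52341211  0.3479721  -0.12457637]
gripper_width 0.16849310701628778
finger_force 60.78986406326294
q [ 0.165  0.386 -0.236  0.949 -0.001  0.392] tau6 0.1974167162552476
```

Call:
{"method": "play_rows", "body": {
  "deltas": [
    [[0, 0, 0, 0.02, 1], [0, 0, 0, 0.04, 1], [0, 0, 0, 0.06, 1]]
  ]
}}

```text
time_s: 7.3
position: [0.5445, 0.0903, 0.0431]
tcp_rot: [-3.14, 0.0, 2.974]
contact_force: [-1.8, -6.7, 6.2]
gripper_width: 0.173
finger_force: 61.2
```

```bash
python3 st.py
```

```text
time_s 7.3
position [0.54453238 0.09025985 0.04306194]
tcp_rot [-3.14028546e+00  3.16972968e-04  2.97425785e+00]
contact_force [-1.81370022 -6.71310371  6.18283747]
ft_torque [-1.44515836  0.40276408 -0.58340012]
gripper_width 0.1727747759635062
finger_force 61.238529682159424
q [ 0.165  0.386 -0.236  0.949 -0.001  0.332] tau6 -0.2964445576071739
```

The moment rises to -0.58 N m at about +6 degrees, so that side is the stop. Reverse.

Call:
{"method": "play_rows", "body": {
  "deltas": [
    [[0, -0.1, 0, -0.05, 1], [0, -0.1, 0, -0.1, 1], [0, -0.1, 0, -0.15, 1], [0, -0.1, 0, -0.2, 1], [0, -0.1, 0, -0.25, 1]]
  ]
}}

```text
time_s: 7.8
position: [0.5448, 0.091, 0.043]
tcp_rot: [3.14, -0.0, 2.723]
contact_force: [-0.5, 1.0, 2.9]
gripper_width: 0.172
finger_force: 60.4
```

```bash
python3 st.py
```

```text
time_s 7.8
position [0.54475057 0.09100393 0.04299659]
tcp_rot [ 3.13973705e+00 -4.82101959e-04  2.72339212e+00]
contact_force [-0.54647258  1.04951004  2.91515767]
ft_torque [0.26048569 0.22401571 0.06455048]
gripper_width 0.17151738194069058
finger_force 60.4202663898468
q [ 0.164  0.386 -0.236  0.948  0.002  0.583] tau6 -0.7670225948095322
```

Call:
{"method": "play_rows", "body": {
  "deltas": [
    [[0, 0, 0, -0.12, 1], [0, 0, 0, -0.24, 1], [0, 0, 0, -0.36, 1], [0, 0, 0, -0.48, 1], [0, 0, 0, -0.6, 1]]
  ]
}}

```text
time_s: 8.3
position: [0.5452, 0.0912, 0.043]
tcp_rot: [3.14, -0.001, 2.121]
contact_force: [0.4, 2.0, 2.2]
gripper_width: 0.172
finger_force: 60.2
```

```bash
python3 st.py
```

```text
time_s 8.3
position [0.54522123 0.09120342 0.04303322]
tcp_rot [ 3.13952638e+00 -1.38168787e-03  2.12059276e+00]
contact_force [0.40162996 2.00161074 2.17125593]
ft_torque [ 0.413344   -0.21268561  0.05931885]
gripper_width 0.17246936494445295
finger_force 60.183141231536865
q [ 0.165  0.386 -0.236  0.948  0.002  1.186] tau6 -1.9410046935081482
```

Call:
{"method": "play_rows", "body": {
  "deltas": [
    [[0, 0, 0, -0.12, 1], [0, 0, 0, -0.24, 1], [0, 0, 0, -0.36, 1], [0, 0, 0, -0.48, 1], [0, 0, 0, -0.6, 1]]
  ]
}}

```text
time_s: 8.8
position: [0.5455, 0.0911, 0.0431]
tcp_rot: [3.14, -0.002, 1.52]
contact_force: [1.4, 1.0, 1.0]
gripper_width: 0.168
finger_force: 60.1
```

Call:
{"method": "play_rows", "body": {
  "deltas": [
    [[0, 0, 0, -0.05, 1], [0, 0, 0, -0.1, 1], [0, 0, 0, -0.1, 1]]
  ]
}}

```text
time_s: 9.1
position: [0.5455, 0.0909, 0.0431]
tcp_rot: [3.14, -0.002, 1.424]
contact_force: [1.3, 1.3, 1.5]
gripper_width: 0.174
finger_force: 60.1
```

```bash
python3 st.py
```

```text
time_s 9.1
position [0.54554454 0.09091084 0.04310165]
tcp_rot [ 3.14026014e+00 -1.90924759e-03  1.42440140e+00]
contact_force [1.31180449 1.2927245  1.52653308]
ft_torque [ 0.35695164 -0.53211065  0.03309598]
gripper_width 0.1735342419408853
finger_force 60.115453004837036
q [ 1.640e-01  3.860e-01 -2.350e-01  9.480e-01  1.000e-03  1.881e+00] tau6 0.7342140935361385
```

82 degrees so far with no resistance. Feel for the stop.

Call:
{"method": "play_rows", "body": {
  "deltas": [
    [[0, 0, 0, -0.04, 1], [0, 0, 0, -0.06, 1], [0, 0, 0, -0.06, 1]]
  ]
}}

```text
time_s: 9.4
position: [0.5458, 0.0906, 0.0431]
tcp_rot: [3.14, -0.001, 1.365]
contact_force: [5.8, 1.8, -0.3]
gripper_width: 0.167
finger_force: 59.9
```

```bash
python3 st.py | grep -E "rot|ft_|pos"
```

```text
position [0.54583931 0.09055197 0.04308888]
tcp_rot [ 3.13980952e+00 -1.45604694e-03  1.36494944e+00]
ft_torque [ 0.34882902 -1.27776339  0.00593677]
```

Call:
{"method": "play_rows", "body": {
  "deltas": [
    [[0, 0, 0.3, 0, 1], [0, 0, 0.6, 0, 1], [0, 0, 1, 0, 1]]
  ]
}}

```text
time_s: 9.7
position: [0.5456, 0.0901, 0.0525]
tcp_rot: [3.14, -0.0, 1.365]
contact_force: [7.0, 0.3, -7.0]
gripper_width: 0.17
finger_force: 59.3
```

```bash
python3 st.py | grep -E "rot|ft_|pos|cont|fing"
```

```text
position [0.54560205 0.09007733 0.05249625]
tcp_rot [ 3.14040698e+00 -3.27202636e-04  1.36538469e+00]
contact_force [ 6.97813209  0.25604332 -6.95473546]
ft_torque [-0.0364245  -1.5517252  -0.01078845]
finger_force 59.25374507904053
```

Lifting freely. Straight up, then over to the mat, turning the handle towards the clip's direction on the way.

Call:
{"method": "play_rows", "body": {
  "deltas": [
    [[0, 0, 1.5, 0, 1], [0, 0, 3.5, 0, 1], [0, 0, 5.5, 0, 1], [0, 0, 7.5, 0, 1], [0, 0, 7.5, 0, 1]]
  ]
}}

```text
time_s: 10.2
position: [0.5453, 0.0903, 0.1296]
tcp_rot: [3.14, -0.001, 1.365]
contact_force: [0.3, 0.6, -1.6]
gripper_width: 0.17
finger_force: 60.3
```

Call:
{"method": "play_rows", "body": {
  "deltas": [
    [[-0.4, -2.5, 0, -0.14, 1], [-0.8, -5, 0, -0.28, 1], [-1.2, -7.5, 0, -0.42, 1], [-1.6, -10, 0, -0.56, 1], [-2, -12.5, 0, -0.7, 1]]
  ]
}}

```text
time_s: 10.7
position: [0.5232, -0.0358, 0.1262]
tcp_rot: [-3.14, 0.002, 0.659]
contact_force: [0.1, -0.6, -1.4]
gripper_width: 0.171
finger_force: 60.1
```

Call:
{"method": "play_rows", "body": {
  "deltas": [
    [[-0.4, -2.5, 0, -0.14, 1], [-0.8, -5, 0, -0.28, 1], [-1.3, -7.8, 0, -0.42, 1], [-1.3, -7.8, 0, -0.44, 1], [-1.3, -7.8, 0, -0.44, 1]]
  ]
}}

```text
time_s: 11.2
position: [0.5106, -0.1131, 0.1266]
tcp_rot: [-3.14, 0.002, 0.224]
contact_force: [-0.5, 0.1, -1.3]
gripper_width: 0.171
finger_force: 60.1
```

```bash
python3 st.py; python3 - <<'E'
from h import *
S=robot.capture("side")[:,:,::-1]
cv2.imwrite("pics/carry.png",cv2.resize(S[130:330,230:430],None,fx=3,fy=3,interpolation=cv2.INTER_CUBIC))
E
```

```text
time_s 11.2
position [ 0.51060919 -0.11313725  0.12658582]
tcp_rot [-3.14015527e+00  1.81692167e-03  2.23857224e-01]
contact_force [-0.51111088  0.06745913 -1.28126542]
ft_torque [ 0.04171372 -0.03719706  0.01117005]
gripper_width 0.17064499602562813
finger_force 60.11937439441681
q [-2.180e-01  2.750e-01 -1.680e-01  1.130e+00  1.000e-03  2.699e+00] tau6 0.40750935673713684
```

View pics/carry.png

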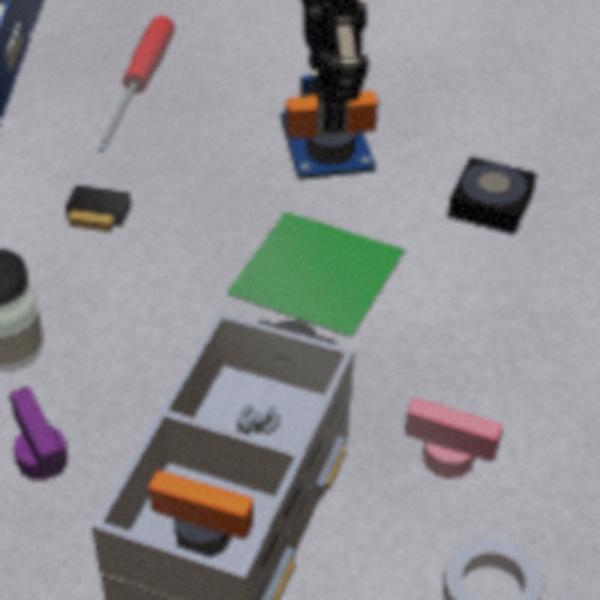

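The nut hangs upright in the grip at side (341,165), with the empty well below. Lower it over the mat.

Call:
{"method": "play_rows", "body": {
  "deltas": [
    [[0.1, 0, -3.5, 0, 1], [0.2, 0, -7, 0, 1], [0.2, 0, -10, 0, 1], [0.2, 0, -11.5, 0, 1], [0.2, 0, -11.5, 0, 1]]
  ]
}}

```text
time_s: 11.75
position: [0.5116, -0.1114, 0.0103]
tcp_rot: [-3.139, 0.004, 0.227]
contact_force: [-0.7, -0.2, -2.9]
gripper_width: 0.173
finger_force: 60.1
```

```bash
python3 - <<'E'
from h import *
s=robot.state();print(s["position"],s["contact_force"])
S=robot.capture("side");g=[cv2.minAreaRect(c) for c in blobs(S,(50,120,60),(75,255,255))[1]];print([(r[0],r[1]) for r in g])
for c in blobs(S,(5,130,80),(16,255,255))[1]:
    r=cv2.minAreaRect(c)
    if 250<r[0][0]<400:print("orange",r, cv2.boundingRect(c))
for z in(.012,.03,.058):print(z,proj("side",(s["position"][0],s["position"][1],z)).round(1))
E
```

```text
[ 0.51157362 -0.11144593  0.01034992] [-0.65570842 -0.1535721  -2.92770751]
[((349.5000305175781, 222.50003051757812), (18.384777069091797, 31.11269760131836))]
orange ((295.95001220703125, 297.1500244140625), (36.049964904785156, 12.965337753295898), 18.434947967529297) (279, 287, 35, 22)
orange ((347.5, 206.5), (11.0, 7.0), 90.0) (344, 201, 8, 12)
0.012 [336.7 217.1]
0.03 [336.9 211.6]
0.058 [337.2 202.7]
```

Call:
{"method": "play_rows", "body": {
  "deltas": [
    [[0, 0, -0.4, 0, 1], [0, 0, -0.7, 0, 1], [0, 0, -0.7, 0, 1]]
  ]
}}

```text
time_s: 12.1
position: [0.5139, -0.1129, 0.0062]
tcp_rot: [3.141, -0.001, 0.224]
contact_force: [-0.4, 0.3, -2.1]
gripper_width: 0.174
finger_force: 60.1
```

Call:
{"method": "play_rows", "body": {
  "deltas": [
    [[0, 0, -0.15, 0, 1], [0, 0, -0.15, 0, 1]]
  ]
}}

```text
time_s: 12.3
position: [0.5137, -0.1131, 0.0046]
tcp_rot: [3.142, -0.0, 0.224]
contact_force: [0.3, 0.4, -2.1]
gripper_width: 0.174
finger_force: 60.1
```

Call:
{"method": "play_rows", "body": {
  "deltas": [
    [[0, 0, -0.15, 0, 1], [0, 0, -0.25, 0, 1], [0, 0, -0.25, 0, 1]]
  ]
}}

```text
time_s: 12.6
position: [0.5134, -0.113, 0.0017]
tcp_rot: [-3.141, 0.0, 0.224]
contact_force: [0.8, -0.1, -1.9]
gripper_width: 0.171
finger_force: 60.1
```

Call:
{"method": "play_rows", "body": {
  "deltas": [
    [[0, 0, -0.1, 0, 1], [0, 0, -0.1, 0, 1]]
  ]
}}

```text
time_s: 12.8
position: [0.5136, -0.113, 0.0011]
tcp_rot: [-3.142, -0.0, 0.224]
contact_force: [-0.1, 1.4, 0.2]
gripper_width: 0.171
finger_force: 60.5
```

It stands on the mat; contact came at the predicted 0.0011. Let go and rise.

Call:
{"method": "play_rows", "body": {
  "deltas": [
    [[0, 0, 0, 0, 0.4], [0, 0, 0, 0, 0.2], [0, 0, 0, 0, 0], [0, 0, 0, 0, 0], [0, 0, 0, 0, 0]]
  ]
}}

```text
time_s: 13.3
position: [0.5136, -0.113, 0.0009]
tcp_rot: [-3.142, -0.0, 0.224]
contact_force: [-0.7, 0.1, 0.7]
gripper_width: 0.995
finger_force: 0.0
```

Call:
{"method": "play_rows", "body": {
  "deltas": [
    [[0, 0, 2, 0, 0], [0, 0, 4.5, 0, 0], [0, 0, 5.5, 0.14, 0], [0, 0, 5.5, 0.28, 0], [0, 0, 5.5, 0.42, 0]]
  ]
}}

```text
time_s: 13.8
position: [0.5139, -0.1131, 0.0565]
tcp_rot: [3.141, -0.001, 0.65]
contact_force: [0.0, 0.1, 0.1]
gripper_width: 0.998
finger_force: 0.0
```

Call:
{"method": "play_rows", "body": {
  "deltas": [
    [[0, 0, 0, 0.14, 0], [0, 0, 0, 0.28, 0], [0, 0, 0, 0.42, 0], [0, 0, 0, 0.56, 0], [0, 0, 0, 0.7, 0]]
  ]
}}

```text
time_s: 14.3
position: [0.5135, -0.113, 0.0559]
tcp_rot: [-3.141, 0.0, 1.35]
contact_force: [0.7, 0.5, -1.1]
gripper_width: 1.0
finger_force: 0.0
```

Call:
{"method": "play_rows", "body": {
  "deltas": [
    [[0, 0, 0, 0.14, 0], [0, 0, 0, 0.28, 0], [0, 0, 0, 0.42, 0], [0, 0, 0, 0.45, 0], [0, 0, 0, 0.45, 0]]
  ]
}}

```text
time_s: 14.8
position: [0.5135, -0.113, 0.0559]
tcp_rot: [-3.141, -0.0, 1.791]
contact_force: [-0.3, 0.5, -0.7]
gripper_width: 0.997
finger_force: 0.0
```

```bash
python3 - <<'E'
from h import *
s=robot.state();print(s["position"],s["tcp_rot"],s["gripper_width"],s["q"].round(2))
S=robot.capture("side")
for c in blobs(S,(5,130,80),(16,255,255))[1]:
    r=cv2.minAreaRect(c)
    if 250<r[0][0]<400:print("orange",r,onz("side",r[0],.049).round(4))
for c in blobs(S,(5,150,120),(14,255,255))[1]:
    r=cv2.minAreaRect(c)
    if 250<r[0][0]<400:
        b=cv2.boxPoints(r);print("top",r,onz("side",r[0],.049).round(4),[onz("side",p,.049).round(4)[:2].tolist() for p in b])
print(proj("side",(.5136,-.113,.049)))
cv2.imwrite("pics/n5.png",S[:,:,::-1])
# row profile through cheeks / clip, side
m,cs=blobs(S,(105,120,40),(125,255,255))
for c in cs:
    r=cv2.minAreaRect(c)
    if 300<r[0][0]<370: print("clip",r,np.round(cv2.approxPolyDP(c,2,True).reshape(-1,2)).tolist())
for nm,X in (("c",(.5155,-.2785,.008)),):
  R=np.radians(13)
  for a in(-.035,.035):
    for b in(-.045,.045): print("pred corner",proj("side",(X[0]+a*np.cos(R)-b*np.sin(R),X[1]+a*np.sin(R)+b*np.cos(R),.008)).round(1))
E
```

```text
[ 0.51354355 -0.11299696  0.05586164] [-3.14146248e+00 -7.11959180e-06  1.79148419e+00] 0.9973957813507515 [-0.22  0.33 -0.28  0.96 -0.    1.13]
orange ((295.8343811035156, 297.363037109375), (35.89155578613281, 12.979650497436523), 16.389541625976562) [0.5771 0.1611 0.049 ]
orange ((337.3902587890625, 210.01220703125), (10.490996360778809, 26.17227554321289), 83.6598129272461) [ 0.51   -0.0962  0.049 ]
top ((296.51593017578125, 294.44586181640625), (34.19855880737305, 6.771991729736328), 16.389541625976562) [0.5766 0.154  0.049 ] [[0.611, 0.1529], [0.6095, 0.1367], [0.5424, 0.1551], [0.5447, 0.1708]]
top ((337.5099182128906, 207.09901428222656), (4.278659820556641, 25.273944854736328), 84.2894058227539) [ 0.5103 -0.1063  0.049 ] [[0.5404, -0.107], [0.4818, -0.1205], [0.4803, -0.1057], [0.5383, -0.0923]]
[336.2478255  205.12191508]
clip ((339.89605712890625, 178.9604034423828), (16.020099639892578, 27.065013885498047), 84.2894058227539) [[349, 170], [340, 178], [339, 173], [336, 175], [329, 172], [326, 176], [329, 185], [333, 184], [330, 187], [354, 185], [349, 183], [352, 181]]
pred corner [348.3 163.9]
pred corner [354.8 184.6]
pred corner [323.1 166.2]
pred corner [328.3 187.1]
```

The nut stands free on the mat with its handle at 13 degrees. I'll move aside briefly, so the top camera can see both nut and clip and I can calibrate the clip position against a known robot pose.

Call:
{"method": "play_rows", "body": {
  "deltas": [
    [[0, 0, 4, 0, 0], [-2, 3, 7, 0, 0], [-4, 7.5, 7, 0, 0], [-6, 12, 7, 0, 0], [-8, 16.5, 7, 0, 0]]
  ]
}}

```text
time_s: 15.35
position: [0.4328, 0.0532, 0.1262]
tcp_rot: [3.141, -0.0, 1.79]
contact_force: [1.0, 0.4, -0.7]
gripper_width: 1.003
finger_force: 0.0
```

Call:
{"method": "play_rows", "body": {
  "deltas": [
    [[-2, 4.5, 0, 0, 0], [-4, 9, 0, 0, 0], [-4, 13, 0, 0, 0], [-4, 13, 0, 0, 0]]
  ]
}}

```text
time_s: 15.75
position: [0.3934, 0.186, 0.1262]
tcp_rot: [3.14, -0.001, 1.796]
contact_force: [0.2, -0.1, -0.4]
gripper_width: 1.0
finger_force: 0.0
```

```bash
python3 - <<'E'
from h import *
T=robot.capture("top");s=robot.state();print(s["position"],s["time_s"])
cv2.imwrite("pics/t6.png",T[:,:,::-1])
for c in blobs(T,(8,150,150),(20,255,255))[1]:
    r=cv2.minAreaRect(c)
    if 320<r[0][0]<420 and 220<r[0][1]<310:
        b=[onz("top",p,.049)[:2] for p in cv2.boxPoints(r)];e=b[1]-b[0] if np.hypot(*(b[1]-b[0]))>.04 else b[2]-b[1]
        print("nut",r,onz("top",r[0],.049).round(4),np.degrees(np.arctan2(e[1],e[0]))%180)
A=cv2.imread("pics/top0.png")[:,:,::-1].copy()
for im in(A,T):
    m,cs=blobs(im,(100,90,20),(130,255,255))
    for c in cs:
        r=cv2.minAreaRect(c)
        if 430<r[0][0]<470 and 240<r[0][1]<290:
            pts=cv2.boxPoints(r);w=np.array([onz("top",p,.008)[:2] for p in pts])
            print("clip",onz("top",r[0],.008).round(4),w.mean(0).round(4),cv2.contourArea(c),np.round(w,4).tolist())
            for i in range(4):
                e=w[(i+1)%4]-w[i];print("  edge",np.hypot(*e).round(4),(np.degrees(np.arctan2(e[1],e[0]))%90).round(1))
# profile across the cheeks, at clip x=0 line, z=.058 world coords along clip y
R=np.radians(13);g=A.astype(int)
for z in(.058,):
    for b in np.arange(-.05,.051,.002):
        u,v=proj("top",(.5155-b*np.sin(R),-.2785+b*np.cos(R),z));print(round(b,3),g[int(round(v)),int(round(u))].tolist(),end=" ")
E
```

```text
[0.393286   0.18406939 0.12599973] 15.8
nut ((377.2647399902344, 263.558837890625), (30.316951751708984, 6.548461437225342), 75.96376037597656) [ 0.5114 -0.1121  0.049 ] 12.48561567547631
clip [ 0.5155 -0.2785  0.008 ] [ 0.5157 -0.2785] 1182.0 [[0.5381, -0.2273], [0.5603, -0.3148], [0.4931, -0.3295], [0.4713, -0.2425]]
  edge 0.0902 14.2
  edge 0.0688 12.3
  edge 0.0896 14.1
  edge 0.0685 12.8
clip [ 0.5155 -0.2785  0.008 ] [ 0.5157 -0.2785] 1181.0 [[0.5381, -0.2273], [0.5603, -0.3148], [0.4931, -0.3295], [0.4713, -0.2425]]
  edge 0.0902 14.2
  edge 0.0688 12.3
  edge 0.0896 14.1
  edge 0.0685 12.8
-0.05 [146, 147, 156] -0.048 [146, 147, 157] -0.046 [146, 146, 156] -0.044 [146, 147, 157] -0.042 [146, 147, 157] -0.04 [146, 147, 157] -0.038 [144, 145, 154] -0.036 [142, 143, 152] -0.034 [144, 145, 154] -0.032 [142, 143, 153] -0.03 [110, 118, 135] -0.028 [54, 72, 108] -0.026 [21, 47, 97] -0.024 [15, 41, 81] -0.022 [9, 26, 47] -0.02 [3, 13, 22] -0.018 [3, 13, 22] -0.016 [4, 12, 20] -0.014 [4, 12, 20] -0.012 [4, 11, 20] -0.01 [6, 13, 24] -0.008 [7, 22, 48] -0.006 [14, 41, 90] -0.004 [13, 42, 94] -0.002 [15, 44, 95] 0.0 [15, 44, 95] 0.002 [13, 42, 93] 0.004 [13, 42, 93] 0.006 [14, 43, 94] 0.008 [15, 44, 96] 0.01 [15, 44, 96] 0.012 [14, 43, 96] 0.014 [14, 44, 95] 0.016 [14, 43, 95] 0.018 [15, 44, 95] 0.02 [16, 47, 99] 0.022 [17, 47, 99] 0.024 [16, 43, 95] 0.026 [16, 43, 95] 0.028 [13, 37, 75] 0.03 [7, 17, 30] 0.032 [5, 13, 21] 0.034 [4, 13, 22] 0.036 [4, 12, 21] 0.038 [6, 15, 28] 0.04 [10, 29, 64] 0.042 [13, 40, 88] 0.044 [15, 43, 94] 0.046 [14, 43, 95] 0.048 [14, 43, 95] 0.05 [15, 43, 95]
```

The nut reads (0.5114,-0.1121) in the top camera against about (0.5136,-0.113) from the robot, so they agree within 2 mm. The clip centre is (0.5155,-0.2785), handle and clip angles match, and the displacement from nut to clip is about (+0.4,-16.7) cm. Now the end grasp.

Call:
{"method": "play_rows", "body": {
  "deltas": [
    [[1.7, -4.3, 0, 0, 0], [3.4, -8.6, 0, 0, 0], [5.1, -12.9, 0, 0, 0], [6.8, -17.2, 0, 0, 0], [8.5, -21.5, 0, 0, 0]]
  ]
}}

```text
time_s: 16.3
position: [0.4786, -0.036, 0.126]
tcp_rot: [-3.142, 0.0, 1.79]
contact_force: [1.4, 0.1, -0.9]
gripper_width: 0.998
finger_force: 0.0
```

Call:
{"method": "play_rows", "body": {
  "deltas": [
    [[1.7, -4.3, 0, 0, 0], [3.4, -8.2, 0, 0, 0], [3.4, -8.2, -1, 0, 0], [3.4, -8.2, -4, 0, 0], [3.4, -8.2, -4, 0, 0]]
  ]
}}

```text
time_s: 16.8
position: [0.5095, -0.1154, 0.0828]
tcp_rot: [-3.136, -0.003, 1.79]
contact_force: [-0.7, -0.1, 0.5]
gripper_width: 1.001
finger_force: 0.0
```

```bash
python3 st.py|head -3
```

```text
time_s 16.8
position [ 0.50947912 -0.11543442  0.08278454]
tcp_rot [-3.13588553e+00 -2.62377316e-03  1.79046755e+00]
```

Call:
{"method": "play_rows", "body": {
  "deltas": [
    [[0, 0, -1, 0, 0], [0, 0, -2, 0, 0], [0, 0, -3, 0, 0], [0, 0, -3, 0, 0], [0, 0, -3, 0, 0]]
  ]
}}

```text
time_s: 17.3
position: [0.5125, -0.1148, 0.0559]
tcp_rot: [-3.141, -0.0, 1.794]
contact_force: [-0.2, 0.2, 0.6]
gripper_width: 1.004
finger_force: 0.0
```

Call:
{"method": "play_rows", "body": {
  "deltas": [
    [[0, 0.2, -1, 0, 0], [0, 0.2, -2, 0, 0], [0, 0.2, -3, 0, 0], [0, 0.2, -4, 0, 0], [0, 0.2, -4, 0, 0]]
  ]
}}

```text
time_s: 17.8
position: [0.5114, -0.1128, 0.0141]
tcp_rot: [-3.139, -0.001, 1.794]
contact_force: [0.2, 1.0, 0.7]
gripper_width: 1.004
finger_force: 0.0
```

Call:
{"method": "play_rows", "body": {
  "deltas": [
    [[0, 0, -0.8, 0, 0], [0, 0, -1.6, 0, 0], [0, 0, -2.4, 0, 0], [0, 0, -2.8, 0, 0], [0, 0, -2.8, 0, 0]]
  ]
}}

```text
time_s: 18.3
position: [0.512, -0.1129, -0.0129]
tcp_rot: [-3.14, -0.001, 1.794]
contact_force: [-0.2, 0.6, 0.3]
gripper_width: 0.999
finger_force: 0.0
```

Call:
{"method": "play_rows", "body": {
  "deltas": [
    [[0, 0, 0, 0, 0.2], [0, 0, 0, 0, 0.5], [0, 0, 0, 0, 1], [0, 0, 0, 0, 1], [0, 0, 0, 0, 1]]
  ]
}}

```text
time_s: 18.8
position: [0.5128, -0.1131, -0.0116]
tcp_rot: [3.141, 0.0, 1.794]
contact_force: [-2.1, 0.4, 5.9]
gripper_width: 0.762
finger_force: 65.9
```

```bash
python3 st.py; python3 - <<'E'
from h import *
S=robot.capture("side")
for c in blobs(S,(5,130,80),(16,255,255),10)[1]:
    r=cv2.boundingRect(c)
    if 320<r[0]<360:print("orange",r)
cv2.imwrite("pics/n7.png",S[:,:,::-1])
E
```

```text
time_s 18.8
position [ 0.5127672  -0.11308742 -0.01156989]
tcp_rot [3.14106133e+00 3.54449528e-04 1.79374314e+00]
contact_force [-2.09232417  0.36995036  5.88625638]
ft_torque [ 0.02371986  0.41897816 -0.01006593]
gripper_width 0.7623310343799069
finger_force 65.89872121810913
q [-0.217  0.405 -0.375  0.79  -0.     1.131] tau6 -0.0035405067319516093
orange (324, 204, 28, 12)
```

End grasp is good: width 0.762, about 65 mm. Lift and carry to the clip.

Call:
{"method": "play_rows", "body": {
  "deltas": [
    [[0, 0, 1, 0, 1], [0, 0, 3, 0, 1], [0, 0, 5.5, 0, 1], [0, 0, 8.5, 0, 1], [0, 0, 8.5, 0, 1]]
  ]
}}

```text
time_s: 19.35
position: [0.515, -0.1135, 0.0769]
tcp_rot: [3.136, 0.003, 1.794]
contact_force: [1.1, -0.7, -3.8]
gripper_width: 0.764
finger_force: 67.8
```

Call:
{"method": "play_rows", "body": {
  "deltas": [
    [[0.1, -4, 0, 0, 1], [0.2, -8, 0, 0, 1], [0.3, -12, 0, 0, 1], [0.4, -15, 0, 0, 1], [0.4, -16.7, 0, 0, 1]]
  ]
}}

```text
time_s: 19.85
position: [0.5162, -0.2822, 0.0722]
tcp_rot: [-3.141, -0.0, 1.792]
contact_force: [0.4, -0.2, -2.3]
gripper_width: 0.763
finger_force: 67.7
```

Call:
{"method": "play_rows", "body": {
  "deltas": [
    [[0, 0, 0, 0, 1], [0, 0, 0, 0, 1], [0, 0, 0, 0, 1], [0, 0, 0, 0, 1]]
  ]
}}

```text
time_s: 20.25
position: [0.5166, -0.2788, 0.0729]
tcp_rot: [-3.141, -0.0, 1.795]
contact_force: [0.9, -0.9, -3.4]
gripper_width: 0.758
finger_force: 67.7
```

```bash
python3 st.py; python3 - <<'E'
from h import *
S=robot.capture("side");T=robot.capture("top")
cv2.imwrite("pics/s8.png",S[:,:,::-1]);cv2.imwrite("pics/t8.png",T[:,:,::-1])
p=robot.state()["position"]
for n,I in(("side",S),("top",T)):
  for c in blobs(I,(5,130,80),(20,255,255),10)[1]:
    r=cv2.minAreaRect(c)
    if 300<r[0][0]<500 and 120<r[0][1]<300:print(n,"orange",r,cv2.boundingRect(c),"pred",proj(n,(p[0],p[1],p[2]+.0606)).round(1))
E
```

```text
time_s 20.25
position [ 0.51656228 -0.27881252  0.07288579]
tcp_rot [-3.14132206e+00 -3.85229967e-04  1.79517197e+00]
contact_force [ 0.86224879 -0.89948498 -3.35722871]
ft_torque [ 0.04003319 -0.01977807  0.06653733]
gripper_width 0.7583231846430113
finger_force 67.66611814498901
q [-0.495  0.414 -0.103  1.054  0.     0.851] tau6 0.007518664933741093
side orange ((340.7620849609375, 140.14483642578125), (10.712867736816406, 25.24582862854004), 85.2363510131836) (328, 134, 26, 13) pred [339.6 134.7]
top orange ((463.6981201171875, 256.9433898925781), (31.318206787109375, 3.846095323562622), 74.05460357666016) (459, 242, 10, 31) pred [467.2 255.8]
```

Call:
{"method": "play_rows", "body": {
  "deltas": [
    [[0, -0.1, -0.8, 0, 1], [0, -0.1, -1.6, 0, 1], [0, -0.1, -2.4, 0, 1], [0, -0.1, -2.4, 0, 1], [0, -0.1, -2.4, 0, 1]]
  ]
}}

```text
time_s: 20.85
position: [0.5163, -0.2809, 0.0484]
tcp_rot: [-3.141, -0.001, 1.794]
contact_force: [0.7, 0.3, -2.1]
gripper_width: 0.764
finger_force: 67.6
```

Call:
{"method": "play_rows", "body": {
  "deltas": [
    [[0, 0, -0.3, 0, 1], [0, 0, -0.6, 0, 1], [0, 0, -0.9, 0, 1], [0, 0, -0.9, 0, 1]]
  ]
}}

```text
time_s: 21.25
position: [0.5163, -0.2809, 0.0394]
tcp_rot: [-3.141, -0.0, 1.794]
contact_force: [-0.4, 0.3, -2.9]
gripper_width: 0.762
finger_force: 67.6
```

```bash
python3 st.py
```

```text
time_s 21.25
position [ 0.51628266 -0.28088551  0.03943124]
tcp_rot [-3.14102516e+00 -4.31195168e-04  1.79376915e+00]
contact_force [-0.39067983  0.27155351 -2.92007251]
ft_torque [ 0.01409438 -0.06403943 -0.00558673]
gripper_width 0.762026554304023
finger_force 67.64518976211548
q [-0.498  0.443 -0.15   0.978 -0.     0.85 ] tau6 -1.1388671339318535e-06
```

The underside is already 4 mm below the cheek tops with no contact. Continue.

Call:
{"method": "play_rows", "body": {
  "deltas": [
    [[0, 0, -0.5, 0, 1], [0, 0, -1, 0, 1], [0, 0, -1.5, 0, 1], [0, 0, -1.5, 0, 1]]
  ]
}}

```text
time_s: 21.65
position: [0.516, -0.2807, 0.0239]
tcp_rot: [-3.14, -0.001, 1.794]
contact_force: [-0.1, -0.0, -2.7]
gripper_width: 0.763
finger_force: 67.6
```

Call:
{"method": "play_rows", "body": {
  "deltas": [
    [[0, 0, -0.5, 0, 1], [0, 0, -1, 0, 1], [0, 0, -1.5, 0, 1], [0, 0, -2, 0, 1], [0, 0, -2, 0, 1]]
  ]
}}

```text
time_s: 22.15
position: [0.516, -0.2807, 0.004]
tcp_rot: [-3.14, -0.001, 1.794]
contact_force: [0.4, 0.3, -2.5]
gripper_width: 0.762
finger_force: 67.6
```

```bash
python3 st.py
```

```text
time_s 22.15
position [ 0.51603616 -0.28072447  0.0039895 ]
tcp_rot [-3.14048376e+00 -8.82953246e-04  1.79380967e+00]
contact_force [ 0.44007043  0.28901163 -2.46185866]
ft_torque [ 0.01665289  0.0097237  -0.04035169]
gripper_width 0.7623334024797684
finger_force 67.64554023742676
q [-0.498  0.477 -0.196  0.899 -0.     0.85 ] tau6 2.797453021230467e-05
```

Call:
{"method": "play_rows", "body": {
  "deltas": [
    [[0, 0, -0.4, 0, 1], [0, 0, -0.8, 0, 1], [0, 0, -0.8, 0, 1]]
  ]
}}

```text
time_s: 22.45
position: [0.5162, -0.2808, -0.0037]
tcp_rot: [-3.141, -0.001, 1.794]
contact_force: [-0.8, 0.8, -2.4]
gripper_width: 0.76
finger_force: 67.6
```

Call:
{"method": "play_rows", "body": {
  "deltas": [
    [[0, 0, -0.2, 0, 1], [0, 0, -0.2, 0, 1]]
  ]
}}

```text
time_s: 22.65
position: [0.5165, -0.281, -0.0053]
tcp_rot: [-3.141, -0.0, 1.794]
contact_force: [0.5, -0.3, -2.9]
gripper_width: 0.757
finger_force: 67.6
```

Call:
{"method": "play_rows", "body": {
  "deltas": [
    [[0, 0, -0.1, 0, 1], [0, 0, -0.1, 0, 1]]
  ]
}}

```text
time_s: 22.85
position: [0.5166, -0.281, -0.0061]
tcp_rot: [-3.142, 0.0, 1.794]
contact_force: [-0.2, 0.7, -3.2]
gripper_width: 0.758
finger_force: 67.6
```

Call:
{"method": "play_rows", "body": {
  "deltas": [
    [[0, 0, -0.1, 0, 1], [0, 0, -0.15, 0, 1], [0, 0, -0.15, 0, 1]]
  ]
}}

```text
time_s: 23.15
position: [0.5167, -0.2811, -0.0065]
tcp_rot: [3.141, 0.001, 1.794]
contact_force: [-2.5, 1.0, 7.6]
gripper_width: 0.762
finger_force: 69.0
```

Seated: contact at the predicted height. Release and rise.

Call:
{"method": "play_rows", "body": {
  "deltas": [
    [[0, 0, 0, 0, 0.15], [0, 0, 0, 0, 0], [0, 0, 0, 0, 0], [0, 0, 0, 0, 0], [0, 0, 0, 0, 0]]
  ]
}}

```text
time_s: 23.65
position: [0.5166, -0.281, -0.0077]
tcp_rot: [-3.141, -0.0, 1.794]
contact_force: [-0.8, -0.8, -1.0]
gripper_width: 0.999
finger_force: 0.0
```

Call:
{"method": "play_rows", "body": {
  "deltas": [
    [[0, 0, 1.5, 0, 0], [0, 0, 3, 0, 0], [0, 0, 5.5, 0, 0], [0, 0, 9, 0, 0], [0, 0, 13, 0, 0]]
  ]
}}

```text
time_s: 24.15
position: [0.5158, -0.2806, 0.1228]
tcp_rot: [-3.14, -0.001, 1.794]
contact_force: [1.5, -0.2, -0.4]
gripper_width: 0.997
finger_force: 0.0
```

Call:
{"method": "play_rows", "body": {
  "deltas": [
    [[-3, 3.5, 0, 0, 0], [-6, 7, 0, 0, 0], [-9, 11, 2, 0, 0], [-12, 15, 4, 0, 0], [-14, 19, 5, 0, 0]]
  ]
}}

```text
time_s: 24.65
position: [0.3768, -0.0931, 0.1725]
tcp_rot: [3.141, 0.0, 1.793]
contact_force: [0.2, 0.6, 0.2]
gripper_width: 1.003
finger_force: 0.0
```

Call:
{"method": "play_rows", "body": {
  "deltas": [
    [[0, 4, 0, 0, 0], [0, 8, 0, 0, 0], [0, 8, 0, 0, 0], [0, 8, 0, 0, 0]]
  ]
}}

```text
time_s: 25.05
position: [0.3781, -0.0132, 0.1717]
tcp_rot: [3.141, 0.0, 1.797]
contact_force: [0.2, -0.5, 0.1]
gripper_width: 0.997
finger_force: 0.0
```

```bash
python3 st.py; python3 - <<'E'
from h import *
S=robot.capture("side")[:,:,::-1];T=robot.capture("top")
for c in blobs(T,(8,150,150),(20,255,255))[1]:
    r=cv2.minAreaRect(c)
    if 400<r[0][0]<500 and 220<r[0][1]<310:
        b=[onz("top",p,.054)[:2] for p in cv2.boxPoints(r)];e=b[1]-b[0] if np.hypot(*(b[1]-b[0]))>.04 else b[2]-b[1]
        print("nut",r[1],onz("top",r[0],.054).round(4),np.degrees(np.arctan2(e[1],e[0]))%180)
a=cv2.resize(S[140:240,290:390],None,fx=4,fy=4,interpolation=cv2.INTER_CUBIC)
b=cv2.resize(T[215:315,400:500,::-1],None,fx=4,fy=4,interpolation=cv2.INTER_CUBIC)
cv2.imwrite("pics/final.png",np.hstack([a,b]))
E
```

```text
time_s 25.05
position [ 0.37810492 -0.01319514  0.17174666]
tcp_rot [3.14124169e+00 4.02421770e-04 1.79674379e+00]
contact_force [ 0.19351631 -0.45776643  0.1034433 ]
ft_torque [ 0.00055639 -0.01289168  0.03441052]
gripper_width 0.9971181709916337
finger_force 0.0
q [-0.035  0.002 -0.378  1.19  -0.     1.31 ] tau6 0.20371469669044018
nut (30.083086013793945, 6.227110385894775) [ 0.5156 -0.2795  0.054 ] 12.773717156100503
```

View pics/final.png

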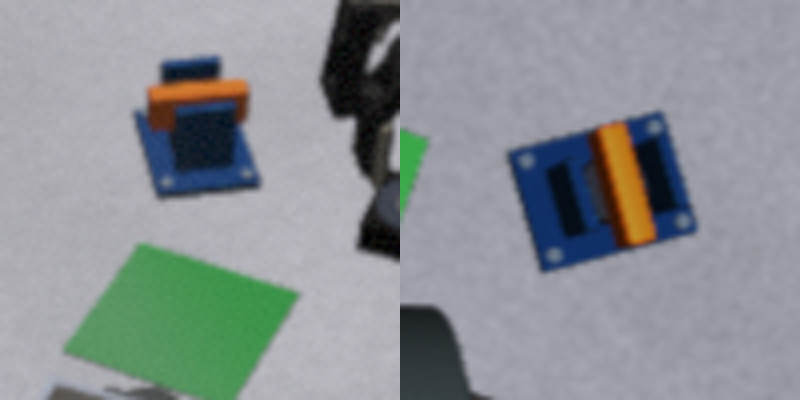

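The picture shows the nut standing between the cheeks, below their tops, with the handle along them. It measures (0.5156,-0.2795), against (0.5155,-0.2785) for the clip centre. The gripper is clear, so I hand in.

```bash
python3 -c "
from cell import robot
print(robot.sign_off())"
```

```text
the job is handed in; nothing more can be done
None
```

I unscrewed the nut beside the fan clockwise, stood it on the mat and let go, then re-gripped it by its handle ends and parked it in the clip; it measured within about 1 mm of the clip centre. I handed the job in at about 25 s, but the hand-in gave no verdict. The tool's reported height read about 26 mm low, which I found and corrected by touching the handle top lightly.

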